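# Drain one cup, show the other to the camera

## Robot

A 6-joint arm with a two-finger parallel gripper is mounted at the origin on the work surface. World frame = base frame: x ahead of the robot, y to its left, z up, the work surface at z = 0. Lengths are in mm, angles in rad, forces in N, time in s.
With the tool pointing down it reaches from about 300 to 775 mm from the base axis. Payload 14.6 kg.
Tool frame: the origin (TCP) lies between the finger pads; the fingertips stand manip.tip_reach ahead of it and the grasp point (between the pads) lies 5 mm behind it (manip.tip_reach is the distance from the TCP to the fingertips, in mm); z points along the fingers, y is the line along which they close (so a half turn about z gives the same grasp; the last joint's range is limited). The gripper opens to 94 mm and grips with 3 to 60 N. Pads are 16 mm wide; open, the fingers measure 119 mm over their backs; the gripper's body (75 mm by 177 mm) begins 78 mm behind the grasp point.
Start: joints at [1.108, 0.3, 1.521, -0, 1.321, -0.067], TCP at [212.047, 507.469, 179.546] pointing down, gripper open.
Joint ranges: [-3.03, 3.03], [-0.79, 2.21], [0.23, 2.52], [-1.04, 4.18], [0, 3.07], [-2.55, 2.55]. Speed limits (rad/s): [2.22, 2.22, 2.57, 3.14, 3.14, 3.14].

## Interface

Orientations are given as [roll, pitch, yaw] about the fixed x, y, z axes, in that order (R = Rz(yaw) Ry(pitch) Rx(roll)).
In Python, from cell import manip gives the robot as it stands. The module is installed in compiled form; this text tells all that it offers.
- The arm moves only by the shell command python3 -m creep 'ROWS' [FORCE]. ROWS is JSON, a list of rows, each a list of 3 entries, a list of its own where there are three numbers: the opening, from -1 (shut) to 1 (fully open), then the shift along the tool's x, y, z in cm, then the turn about the tool's z in units of 5 degrees (1.0 is 5 degrees). In form: [[grip, [tx, ty, tz], roll], ...]. A call has 1 to 12 rows; each row is the pose to reach, as a shift and turn from the pose commanded when the call began, along the tool's axes at that moment; what a row does not reach only later rows make up. A row lasts 1/10 s, in which the tool goes at most 50 mm and 8.59 degrees, less where a joint would pass 70% of its speed; a pose out of reach is approached as far as the arm can. A call with a gripper value outside its range is refused whole. The fingers move at their own pace and stop on an object; FORCE is the grip in N (left out, the last holds). Time passes only in rows, so rows that repeat a pose let the fingers close. It gives the time, the measured TCP pose, the force, the opening and the grip force at its end, in the units of the state.
- manip.read_state(): the state, without advancing time (a new reading comes with each control period).
- manip.camera(name): name is "scene" or "top"; returns the picture (420x560x3 uint8, red, green, blue); there is no depth.
- manip.camera_params(name): a dict with "fovy" (degrees; the focal length in pixels is half the picture's height over the tangent of half this angle, whatever the lens; pixels are square), "cx", "cy" (the principal point, pixels), "k1" (the pictures are not rectified: a ray, as slopes to the right and down, at radius r is drawn at 1 + k1 r^2 times it, then the intrinsics apply), "origin" and "attitude" of the camera in the world. Camera axes: x right, y down, z forward; pixel columns grow to the right and rows downward; lengths in mm; the calibration is good to about 2 mm. A picture is of the moment at which its call begins. camera_params takes no time and is no camera call.
- manip.sign_off(): hands the job in; it is judged then, once.
The state is a dict: "clock": time; "joints": joint angles; "qd": joint speeds; "effort": joint torques, N m; "eef_pos": TCP position; "eef_rot": TCP orientation; "wrist_force": force on the tool from outside, world axes, zero at the start; "moment": the same for the moment, N m; "finger_gap": finger opening in mm; "finger_force": force on a finger pad.
Only numpy, scipy, OpenCV 4.12 (cv2) and the standard library are available. Lean on these libraries where they do the work, as an engineer would, in place of code of your own. Each camera call takes 0.05 s, during which the arm holds its last target. There are 200 camera calls.

## Task

Stand the freshly rinsed cup that lies on the low rest upside down over the bare drainer peg, rim down on the drainer's base, and let go of it. Then lift the dry cup off the other peg and hold it in the air before the small camera, which looks up at a slant: centred on the lens axis, the open mouth squarely facing the lens from about 12 cm away. Finish while still holding it there, motionless, and leave the other things on the table where they are.

Things in the scene. Friction and masses are not known exactly. Their poses are not given: they have to be found in the camera images.
- wet_cup: Plain steel tumbler, 56 mm outside diameter, 100 mm long, wall 2.5 mm, about 0.12 kg. Origin: centre of the closed end; +z runs along the axis to the open mouth. The rinsed one: lies level on the low rest, axis 46 mm above the table, mouth towards the robot (pointing 0.25 to 0.75 rad left of straight back).
- wet_cup_bottom (a point): centre of the closed end of that cup (same point and axes as the body)
- dry_cup: Plain steel tumbler, 56 mm outside diameter, 100 mm long, wall 2.5 mm, about 0.12 kg. Origin: centre of the closed end; +z runs along the axis to the open mouth. The dry one: stands upside down over a drainer peg, not always quite centred.
- dry_cup_mouth (a point): centre of the dry cup's open mouth, 100 mm from the closed end; same axes as the cup
- dry_cup_bottom (a point): centre of the closed end of the dry cup
- bare_peg: Fixed wooden drainer: round base 100 mm across, 12 mm thick, with an upright peg 26 mm in diameter, tapered at the tip, 87 mm above the table. Origin on the table under the peg, z up. An upside-down cup stands on the base round the peg, closed end 112 mm above the table. The one without a cup, left or right of the other, 150 mm or more away.
- full_peg: Fixed wooden drainer: round base 100 mm across, 12 mm thick, with an upright peg 26 mm in diameter, tapered at the tip, 87 mm above the table. Origin on the table under the peg, z up. An upside-down cup stands on the base round the peg, closed end 112 mm above the table. The one with the dry cup on it.
- rest: fixed low rest for a lying cup: dark wooden base 85 x 60 x 8 mm with two brass bars along its x axis, 36 mm apart, tops 23 mm above the table. Origin on the table under its middle; the lying cup's mouth points along -x.
- camera: stand of a fixed small camera at the far side of the table: round foot 90 mm across, post 12 mm thick. Origin on the table under the post, z up; the camera faces along its -x, towards the robot.
- camera_head: black camera head (66 mm wide, 46 mm high) fixed on that stand. Origin at the centre of the lens front, 85 mm above the table and 18 mm before the post. It looks along its own -x: towards the robot and 45 degrees upward. So a cup facing the lens has its mouth pointing along the head's +x, away from the robot and 45 degrees downward.
- olive_dish: bystander, to be left alone: small white flared dish with olives (fixed in it), 90 across, 30 high mm; origin at the centre of its underside
- fish_tin: bystander, to be left alone: flat oblong tin, 75 x 105 x 22 mm; origin at the centre of its underside
- pepper_mill: bystander, to be left alone: dark turned wooden mill, 54 across, 142 high mm; origin at the centre of its underside
- salt_pot: bystander, to be left alone: white lidded salt pot, 60 across, 52 high mm; origin at the centre of its underside
- jam_jar: bystander, to be left alone: amber glass jar with a brass cap, 64 across, 75 high mm; origin at the centre of its underside
- fork: bystander, to be left alone: steel table fork lying flat, 185 long, 22 wide, 5 thick mm; origin at the centre of its underside (for the fork: on its line, at the table, 95 mm from the handle's end)
Not all that is in view belongs to the job. What is shaped like the bare_peg but green or pink is not meant. Leave any blue or green look-alike of the dry_cup alone.

How it is judged:
By the outcome, as a careful person would: the job done as asked, in the order asked, and still so for the second after the job is handed in, while the arm keeps its last pose, push and grip.
It also fails if it takes over 58 s, if anything falls off the work surface, if the arm or the gripper's body presses on something with over 40 N, if the wrist force passes 120 N, or if a joint passes its speed limit or range.

## Working session

There is one attempt and no reset: what is moved stays moved. The work goes in short steps, Python scripts to look and compute and a shell command to move; the robot and the scene stay as the last step left them, time stands still between calls to the robot, and variables do not carry over. Pictures are saved under pics/ and viewed, at most 10 in all, crops included, and the job is handed in when it is done.

```bash
mkdir -p pics; ls
python3 - <<'E'
from cell import manip
import cv2
for n in("scene","top"):
    im=manip.camera(n); cv2.imwrite(f"pics/{n}0.png",im[:,:,::-1]); print(n,manip.camera_params(n))
print(manip.read_state(), manip.tip_reach)
E
```

```text
pics
scene {'fovy': 46.415604585145466, 'cx': 276.165177280998, 'cy': 218.9431852045842, 'k1': -0.05506947830071043, 'origin': array([ 967.09012326, -803.8381516 , 1146.11614071]), 'attitude': array([-2.44039135,  0.01272199,  0.49133671])}
top {'fovy': 56.37185562975655, 'cx': 279.65195481538274, 'cy': 208.40235256283165, 'k1': -0.013238786029095425, 'origin': array([ 489.31171236,  -36.34535881, 1139.21911165]), 'attitude': array([-3.07696078, -0.00793603, -1.54835533])}
{'clock': 0.1, 'joints': array([ 1.10841636e+00,  3.00409294e-01,  1.52149801e+00,  1.10171050e-05,
        1.32069294e+00, -6.65950884e-02]), 'qd': array([-0.00015341, -0.00149069, -0.00246385,  0.00101158, -0.0017753 ,
        0.00046118]), 'effort': array([ 9.52300543e-04, -5.32648480e+01, -3.53279042e+01,  7.09381420e-02,
        2.34901981e-02, -4.95919892e-05]), 'eef_pos': array([211.92788395, 507.25768953, 179.05538376]), 'eef_rot': array([-3.14058800e+00, -7.76990683e-05,  2.74580500e+00]), 'wrist_force': array([-0.23364015, -0.13303717, -0.41782203]), 'moment': array([ 0.03577613,  0.03657738, -0.01166038]), 'finger_force': 0.0, 'finger_gap': 93.85237807593539} 14.0
```

View pics/scene0.png

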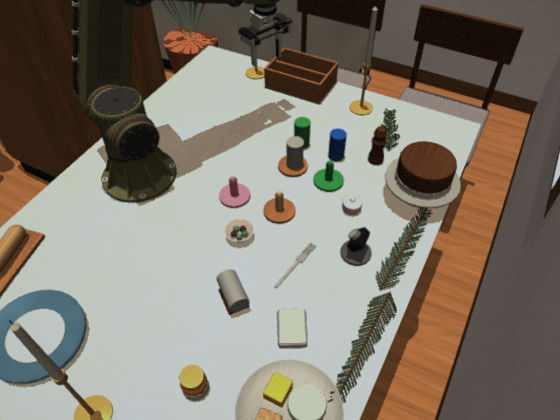

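View pics/top0.png

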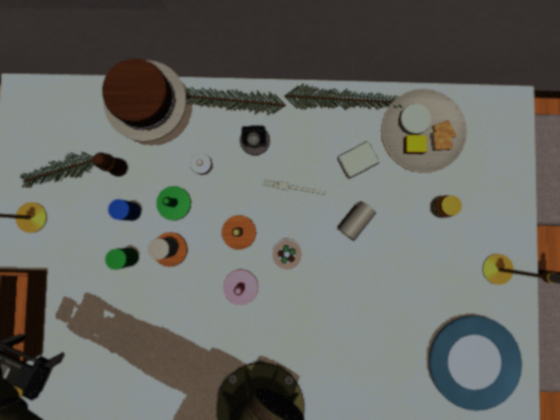

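The scene view shows the grey wet cup at (233,291) and the bare natural/orange peg at (279,207). Its decoys are pink at (235,192) and green at (328,176). The grey dry cup on its orange base is at (293,155), with a blue decoy at (337,144) and a green one at (302,131). The camera is at (357,245).

In the top view:

| Thing | Pixel |
|---|---|
| wet cup | (357,221) |
| bare peg | (239,232) |
| pink peg decoy | (240,288) |
| green peg decoy | (173,203) |
| dry cup | (160,248) |
| blue cup decoy | (122,209) |
| green cup decoy | (118,258) |
| camera | (254,138) |

I choose the grey cups and the orange-base pegs.

```bash
cat > h.py <<'E'
import numpy as np,cv2
from cell import manip
from scipy.spatial.transform import Rotation as Ro
def cam(n):
    p=manip.camera_params(n); f=210/np.tan(np.radians(p['fovy']/2))
    return f,p['cx'],p['cy'],p['k1'],np.array(p['origin']),Ro.from_euler('xyz',p['attitude']).as_matrix()
def ray(n,u,v):
    f,cx,cy,k,o,R=cam(n); d=np.array([(u-cx)/f,(v-cy)/f]); s=d.copy()
    for _ in range(20): s=d/(1+k*(s@s))
    w=R@np.array([s[0],s[1],1]); return o,w/np.linalg.norm(w)
def plane(n,u,v,z):
    o,w=ray(n,u,v); return o+w*(z-o[2])/w[2]
def tri(ps,pt):
    (a,u),(b,v)=ray('scene',*ps),ray('top',*pt)
    s=np.linalg.lstsq(np.c_[u,-v],b-a,rcond=None)[0]; p,q=a+u*s[0],b+v*s[1]
    return (p+q)/2,np.linalg.norm(p-q)
def proj(n,X):
    f,cx,cy,k,o,R=cam(n); c=R.T@(np.array(X)-o); s=c[:2]/c[2]; s=s*(1+k*(s@s)); return s*f+[cx,cy]
E
python3 - <<'E'
from h import *
s=cv2.imread('pics/scene0.png');t=cv2.imread('pics/top0.png')
for n,im in(('scene',s),('top',t)):
    hsv=cv2.cvtColor(im,cv2.COLOR_BGR2HSV)
    m=cv2.inRange(hsv,(5,150,90),(14,255,255))
    k,l,st,c=cv2.connectedComponentsWithStats(m)
    for i in range(1,k):
        if 150<st[i,4]<1500: print(n,'orange',st[i],c[i].round(1),plane(n,*c[i],12).round(1))
cv2.imwrite('pics/topc.png',cv2.resize(t[115:315,90:400],None,fx=2.5,fy=2.5,interpolation=cv2.INTER_CUBIC))
cv2.imwrite('pics/scenec.png',cv2.resize(s[110:320,205:395],None,fx=2.85,fy=2.85,interpolation=cv2.INTER_CUBIC))
E
```

```text
scene orange [164  28  54  26 914] [187.6  41.4] [-334.1  762.7   12. ]
scene orange [265  57  73  28 304] [302.2  70.9] [222.7 782.4  12. ]
scene orange [366  69  44  29 773] [386.7  83.2] [559.2 859.2  12. ]
scene orange [414  82  70  25 428] [448.4  93.6] [795.8 906.3  12. ]
scene orange [423 146  33  32 553] [441.3 163.9] [879.8 502.9  12. ]
scene orange [279 157  28  19 222] [290.7 168. ] [440.6 251.5  12. ]
scene orange [264 199  31  23 472] [279.  211.1] [495.4  65.6  12. ]
scene orange [  0 231  43  61 580] [ 20.3 257.6] [ -87.9 -440.    12. ]
top orange [535  98  25  16 372] [547.1 105.8] [ 886.  -831.1   12. ]
top orange [223 216  32  33 740] [238.6 232. ] [491.9  72.5  12. ]
top orange [538 226  22  46 864] [549.5 245.8] [ 471.7 -828.2   12. ]
top orange [159 233  28  33 368] [175.  251.2] [433.  252.9  12. ]
top orange [  0 273  27  62 633] [ 19.7 301.7] [279.9 689.2  12. ]
top orange [540 392  20  28 536] [549.9 405.4] [  20.7 -821.9   12. ]
```

View pics/topc.png

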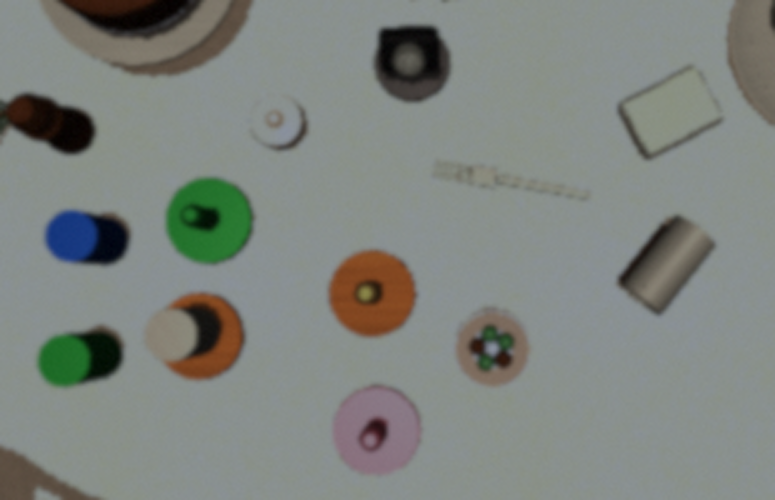

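View pics/scenec.png

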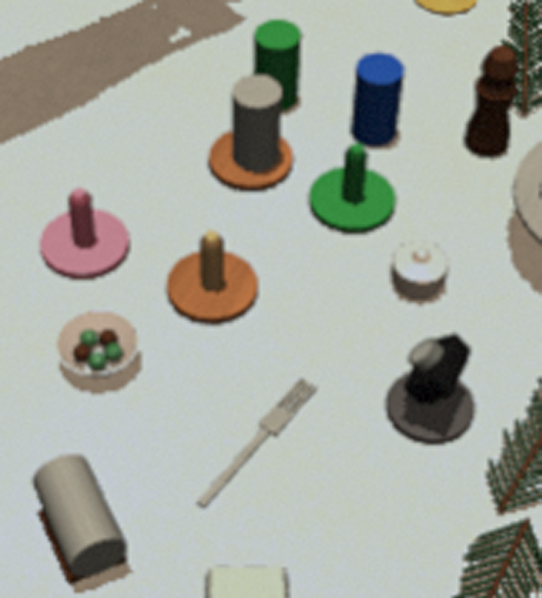

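The two crops confirm the choice.

- **Top crop:** the grey dry cup on its orange base is at (172,335), the bare orange peg tip at (367,293), and the lying wet cup at (668,264) with its mouth at the lower left. The lens disc is at (408,60).
- **Scene crop:** the bare peg tip is at (211,237), the dry cup's closed end at (258,90), and the lens at (427,352).

Next I measure these.

Run:
```python
from h import *
s=cv2.imread('pics/scene0.png');t=cv2.imread('pics/top0.png')
S=lambda x,y:((x+.5)/2.85-.5+205,(y+.5)/2.85-.5+110)
T=lambda x,y:((x+.5)/2.5-.5+90,(y+.5)/2.5-.5+115)
for n,a,b in(('baretip',(211,237),(367,293)),('drytop',(258,90),(172,335)),('lens',(427,352),(408,60)),('greentip',(356,152),(191,215)),('pinktip',(80,196),(373,434)),('bluetop',(381,70),(72,237)),('greentop',(278,35),(65,361)),('salt',(421,255),(274,117)),('milltop',(500,58),(33,115)),('dish',(98,340),(492,346))):
    p,e=tri(S(*a),T(*b)); print(n,p.round(1),round(e,1))
for n,b in(('bare base',(372.5,293)),('full base',(202,336)),('camfoot',(412,64)),): print(n,plane('top',*T(*b),10).round(1))
for n,b in(('bare base',(212,285)),('camfoot',(430,405))): print('s',n,plane('scene',*S(*b),10).round(1))
print('top values at table,cup,camera',t[240,330],t[221,357],t[130,254],t[139,253])
print('table blur row y=221:',t[221,335:385].tolist())
print('scene',s[260,200],s[291,233],s[303,240])
# camera black head in top
g=t[120:158,236:274].max(2); 
m=(g<38).astype(np.uint8)
print('\n'.join(''.join('%4d'%v for v in r[:34]) for r in g[4:34,3:]))
```

```text
baretip [492.   71.1  87. ] 0.3
drytop [444.7 270.2 115.1] 2.7
lens [747.7  34.7  83.8] 2.2
greentip [571.5 264.3  80.8] 0.9
pinktip [341.5  59.4  88.1] 2.9
bluetop [545.3 387.   95.6] 2.5
greentop [413.6 386.6  98.7] 1.5
salt [686.1 184.7  47.5] 2.3
milltop [670.2 418.3 137.1] 7.0
dish [434.7 -66.2  34.4] 2.6
bare base [492.2  72.5  10. ]
full base [438.6 266.4  10. ]
camfoot [760.1  34.2  10. ]
s bare base [492.   72.3  10. ]
s camfoot [762.   31.8  10. ]
top values at table,cup,camera [144 144 136] [113 126 132] [15 16 16] [88 96 97]
table blur row y=221: [[147, 145, 138], [146, 145, 138], [145, 145, 138], [143, 143, 136], [137, 135, 128], [113, 113, 110], [73, 75, 75], [34, 36, 43], [20, 25, 32], [28, 32, 36], [40, 46, 47], [50, 54, 58], [58, 64, 68], [65, 72, 76], [71, 79, 84], [77, 86, 92], [83, 93, 98], [86, 96, 102], [90, 102, 107], [97, 109, 115], [103, 116, 122], [109, 122, 128], [113, 126, 132], [114, 127, 133], [112, 125, 131], [108, 120, 126], [102, 115, 120], [96, 108, 113], [92, 103, 109], [87, 96, 102], [81, 90, 95], [76, 85, 90], [70, 79, 82], [74, 80, 82], [93, 96, 
[... 3714 characters left out ...]
135 143 145 144
 144 142 133 109  80  68  63  62  64  65  64  62  64  63  63  61  61  64  68  67  67  68  68  67  68  66  63  71 101 129 142 146 144 146
 144 144 140 126 103  80  66  63  65  65  65  65  64  66  67  66  66  68  67  71  69  70  68  69  66  64  68  91 122 138 144 145 145 144
 145 143 143 139 125 102  76  65  64  65  66  66  66  66  68  68  69  68  68  70  69  70  67  65  65  69  93 119 135 143 145 144 145 145
 146 145 145 144 139 124  99  79  68  67  64  65  66  66  67  68  67  68  67  71  68  69  68  72  82  97 119 135 143 144 145 144 145 144
 145 144 144 145 142 139 128 111  93  78  69  65  65  65  65  67  66  64  64  64  68  71  82  97 115 127 137 143 145 145 146 144 145 144
```

Run:
```python
from h import *
s=cv2.imread('pics/scene0.png');t=cv2.imread('pics/top0.png')
a=cv2.resize(s[218:268,334:378],(396,450),interpolation=cv2.INTER_CUBIC)
b=cv2.resize(t[116:160,234:278],(396,396),interpolation=cv2.INTER_CUBIC)
b=cv2.copyMakeBorder(b,0,54,0,0,cv2.BORDER_CONSTANT)
cv2.imwrite('pics/camc.png',cv2.convertScaleAbs(cv2.LUT(np.hstack([a,b]),(255*(np.arange(256)/255)**.5).astype(np.uint8))))
# wet cup in top: silhouettes; value below table and not rest-shadow
def cup(im,n,lo,box):
    x,y,w,h=box; g=im[y:y+h,x:x+w].astype(int); m=((g.max(2)>lo)&(g[:,:,2]-g[:,:,0]>0)).astype(np.uint8)
    c=max(cv2.findContours(m,0,1)[0],key=cv2.contourArea)+np.array([x,y]); r=cv2.minAreaRect(c); print(n,cv2.contourArea(c),r); return cv2.boxPoints(r)
b=cup(t,'top',40,(325,190,65,60)); print([plane('top',*p,46).round(1) for p in b])
b=cup(s,'scene',60,(205,260,60,60)); print(b)
# circle fits of orange bases in both views on plane z=12
for n,im in(('top',t),('scene',s)):
    hsv=cv2.cvtColor(im,cv2.COLOR_BGR2HSV); m=cv2.inRange(hsv,(4,110,60),(16,255,255))
    for u,v in((239,232),(168,249)) if n=='top' else ((279,210),(293,162)):
        mm=np.zeros_like(m); mm[v-24:v+24,u-24:u+24]=m[v-24:v+24,u-24:u+24]
        c=max(cv2.findContours(mm,0,1)[0],key=cv2.contourArea); h=cv2.convexHull(c)[:,0]
        P=np.array([plane(n,*p,12)[:2] for p in h]); 
        from scipy.optimize import least_squares
        f=least_squares(lambda q:np.hypot(*(P-q[:2]).T)-50,P.mean(0),loss='soft_l1',f_scale=2); print(n,'base',f.x.round(1),np.abs(f.fun).mean().round(1))
```

```text
top 807.5 ((356.1038513183594, 219.580810546875), (22.978918075561523, 39.7307243347168), 37.87498474121094)
[array([ 508.4, -198.6,   46. ]), array([ 597.9, -266. ,   46. ]), array([ 559.4, -317.4,   46. ]), array([ 470.3, -249.8,   46. ])]
scene 807.5 ((232.33621215820312, 292.78448486328125), (48.452083587646484, 24.42300033569336), 66.80140686035156)
[[211.56897 275.32758]
 [234.01724 265.7069 ]
 [253.10345 310.2414 ]
 [230.65518 319.86206]]
top base [492.7  73.1] 2.3
top base [438.9 270.9] 1.5
scene base [492.5  71. ] 2.4
scene base [440.3 266.5] 1.4
```

View pics/camc.png

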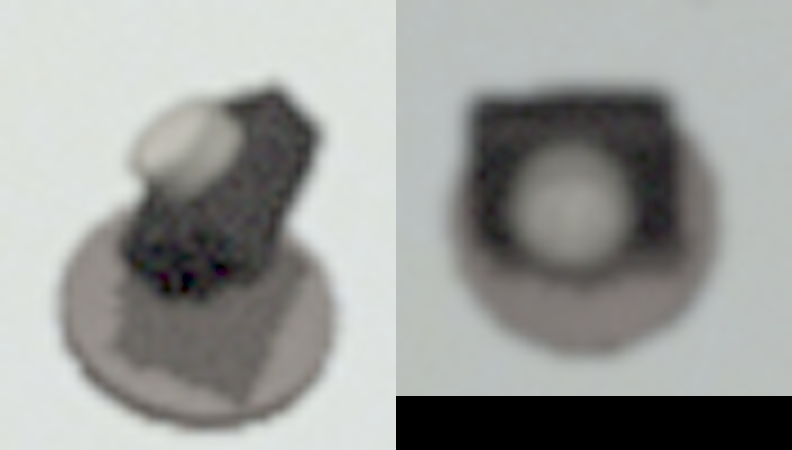

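The zoom shows the lens disc at about (172,140) in the left (scene) panel and (572,203) in the right (top) panel. In the top panel the head's edges are parallel to the image axes, so the camera yaw is about 0.

Run:
```python
from h import *
print('lens',tri((352.7,233.1),(253.1,138.1)), 'pred px',proj('scene',[744,34,85]),proj('top',[744,34,85]))
print('headx dir from image down',-cam('top')[5][:,1])
print('cup centroid',tri((232.3,292.8),(356.1,219.6)))
C=np.array([533.9,-258,46]);d=np.array([-.799,.602,0])
for n in('scene','top'):
    print(n,'closed',proj(n,C-50*d).round(1),'mouth',proj(n,C+50*d).round(1),'ridge',proj(n,C-50*d+[0,0,28]).round(1),proj(n,C+50*d+[0,0,28]).round(1))
print('crop scene closed', (proj('scene',C-50*d)-[205,110])*2.85,(proj('scene',C-50*d+[0,0,28])-[205,110])*2.85,(proj('scene',C+50*d+[0,0,28])-[205,110])*2.85)
st=manip.read_state(); print(st['eef_pos'],Ro.from_euler('xyz',st['eef_rot']).as_matrix().round(3))
```

```text
lens (array([746.08142479,  32.42336029,  86.74930585]), np.float64(3.7238952510132886)) pred px [352.81623636 232.685117  ] [252.88778726 139.59507451]
headx dir from image down [0.99764932 0.02290469 0.06458485]
cup centroid (array([ 532.15440566, -261.21348855,   35.93756554]), np.float64(4.848423142866373))
scene closed [241.3 305.2] mouth [227.2 275.7] ridge [240.6 299.5] [226.3 269.8]
top closed [367.  205.6] mouth [345.2 233.6] ridge [369.4 204.8] [347.  233.6]
crop scene closed [103.55978624 556.24134937] [101.4145729  540.14690451] [ 60.61791089 455.3339775 ]
[211.92788395 507.25768953 179.05538376] [[-0.923  0.386 -0.   ]
 [ 0.386  0.923 -0.001]
 [ 0.    -0.001 -1.   ]]
```

```bash
python3 -m creep '[[1,[-62.8,-59.1,-2],2.86],[1,[-62.8,-59.1,-2],2.86],[1,[-62.8,-59.1,-2],2.86],[1,[-62.8,-59.1,-2],2.86],[1,[-62.8,-59.1,-2],2.86],[1,[-62.8,-59.1,-2],2.86],[1,[-62.8,-59.1,-2],2.86],[1,[-62.8,-59.1,-2],2.86],[1,[-62.8,-59.1,-2],2.86],[1,[-62.8,-59.1,-2],2.86],[1,[-62.8,-59.1,-2],2.86],[1,[-62.8,-59.1,-2],2.86]]' 4
cat >> h.py <<'E'
def go(P,xdir=None):
    "shift (cm, tool axes) and turn (5 deg) from the present pose to TCP P with tool x along xdir"
    st=manip.read_state(); R=Ro.from_euler('xyz',st['eef_rot']).as_matrix(); p=st['eef_pos']
    a=0
    if xdir is not None: v=R.T@np.array([*xdir,0]); a=np.degrees(np.arctan2(v[1],v[0]))/5
    print('at',p.round(1),'go',(R.T@(np.array(P)-p)/10).round(2),'turn',round(a,2),'gap',round(st['finger_gap'],1),'F',st['wrist_force'].round(1),'t',st['clock'])
E
python3 -c "
from h import *
go([563.5,-280.3,180],(-.799,.602))"
```

```text
clock: 1.3
eef_pos: [456.9, -42.4, 193.5]
eef_rot: [3.141, -0.0, 2.496]
wrist_force: [1.8, 1.1, -0.3]
finger_gap: 94.0
finger_force: 0.0
at [456.9 -42.4 193.5] go [-22.83 -12.59   1.34] turn 0.0 gap 94.0 F [ 1.8  1.1 -0.3] t 1.3
```

```bash
python3 -m creep '[[1,[-22.8,-12.6,1],0],[1,[-22.8,-12.6,1],0],[1,[-22.8,-12.6,1],0],[1,[-22.8,-12.6,1],0],[1,[-22.8,-12.6,1],0],[1,[-22.8,-12.6,1],0],[1,[-22.8,-12.6,5],0],[1,[-22.8,-12.6,8],0],[1,[-22.8,-12.6,8],0],[1,[-22.8,-12.6,8],0]]'
python3 -c "
from h import *
go([563.5,-280.3,43],(-.799,.602))"
```

```text
clock: 2.3
eef_pos: [563.1, -277.7, 114.4]
eef_rot: [3.142, 0.0, 2.497]
wrist_force: [-0.0, -0.0, 0.7]
finger_gap: 94.1
finger_force: 0.0
at [ 563.1 -277.7  114.4] go [-0.18 -0.18  7.14] turn 0.01 gap 94.1 F [-0.  -0.   0.7] t 2.3
```

```bash
python3 -m creep '[[1,[-0.2,-0.2,3.5],0],[1,[-0.2,-0.2,7.1],0],[1,[-0.2,-0.2,7.1],0],[1,[-0.2,-0.2,7.1],0],[0,[-0.2,-0.2,7.1],0],[0,[-0.2,-0.2,7.1],0],[-1,[-0.2,-0.2,7.1],0],[-1,[-0.2,-0.2,7.1],0],[-1,[-0.2,-0.2,7.1],0],[-1,[-0.2,-0.2,7.1],0]]' 4
python3 - <<'E'
from h import *
for n in("scene","top"): cv2.imwrite(f"pics/{n}1.png",manip.camera(n)[:,:,::-1])
s=cv2.imread('pics/scene1.png')[220:330,180:320];t=cv2.imread('pics/top1.png')[170:280,310:430]
f=lambda a:cv2.resize(a,None,fx=3,fy=3,interpolation=cv2.INTER_CUBIC)
cv2.imwrite('pics/g1.png',np.hstack([f(s),f(t)]))
E
```

```text
clock: 3.3
eef_pos: [563.3, -280.9, 42.5]
eef_rot: [-3.142, -0.0, 2.496]
wrist_force: [0.2, -0.2, -0.1]
finger_gap: 49.6
finger_force: 0.0
```

View pics/g1.png

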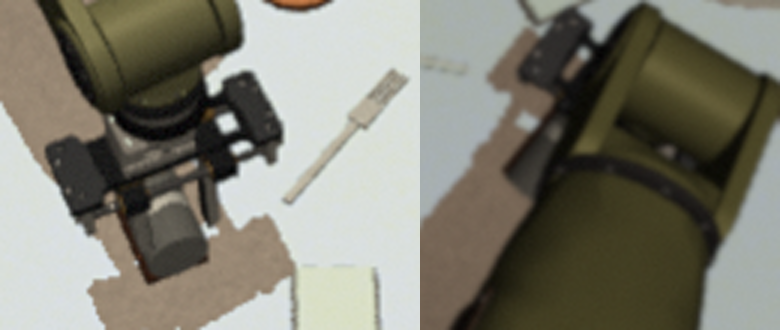

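The left panel shows the fingers astride the cup near its closed end (180,240). The right finger at (210,190) does not seem to touch yet. I let it close on and recheck.

```bash
python3 -m creep '[[-1,[0,0,0],0],[-1,[0,0,0],0],[-1,[0,0,0],0]]' 4
python3 - <<'E'
from h import *
print((proj('scene',[563.3,-280.9,47])-[180,220])*3,(proj('scene',[563.3,-280.9,28])-[180,220])*3, [(proj('scene',np.array([563.3,-280.9,28])+k*np.array([.6,.8,0]))-[180,220])*3 for k in(-28,28,47)])
E
```

```text
clock: 3.7
eef_pos: [563.9, -282.1, 43.8]
eef_rot: [-3.141, 0.003, 2.496]
wrist_force: [-2.0, -4.2, 7.8]
finger_gap: 26.8
finger_force: 5.6
[177.66329889 243.43762893] [179.21737857 254.68700869] [array([149.28785033, 266.77766892]), array([208.82774662, 242.71394122]), array([228.73895364, 234.65644397])]
```

Run:
```python
from h import *
cv2.imwrite("pics/s2.png",manip.camera('scene')[:,:,::-1])
s=cv2.imread('pics/scene1.png');t=cv2.imread('pics/s2.png')
f=lambda a:cv2.resize(a[215:325,190:290],None,fx=4,fy=4,interpolation=cv2.INTER_CUBIC)
cv2.imwrite('pics/g2.png',np.hstack([f(s),f(t)])); print(manip.read_state())
```

```text
{'clock': 3.75, 'joints': array([-5.21433640e-01,  6.07324063e-01,  1.40753771e+00, -1.28235987e-03,
        1.12377432e+00, -1.44605087e+00]), 'qd': array([-1.52242767e-04, -1.26076094e-03, -2.63159283e-04,  1.64271363e-03,
       -9.71989032e-05, -5.09118067e-04]), 'effort': array([ 3.08063708e+00, -6.13926888e+01, -2.85444438e+01,  1.28119770e+00,
        3.30137070e-01,  2.51685135e-02]), 'eef_pos': array([ 563.88881398, -282.12160434,   43.8246715 ]), 'eef_rot': array([-3.14081148e+00,  3.07735002e-03,  2.49596739e+00]), 'wrist_force': array([-1.42437179, -4.14670167,  8.13662162]), 'moment': array([-1.03489431,  0.35327613,  0.04271588]), 'finger_force': 5.607108017429709, 'finger_gap': 26.60087036970557}
```

View pics/g2.png

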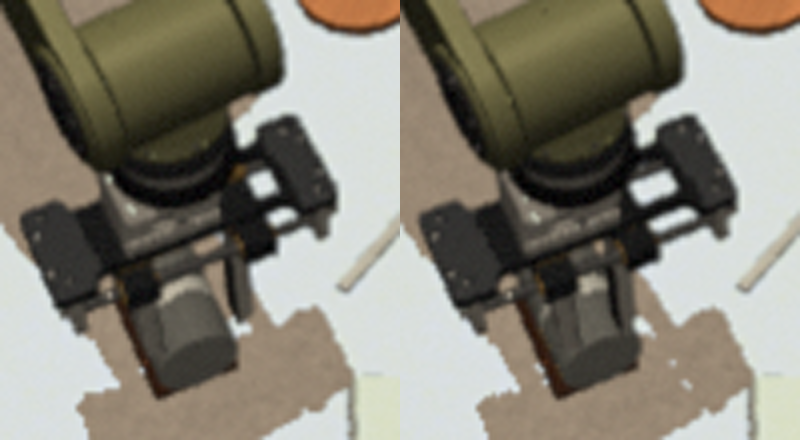

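Left panel before, right panel after: the fingertips at (620,310) and (575,340) seem to sit on the cup's upper half instead of astride it. I check the TCP projection against the start images before moving on.

Run:
```python
from h import *
p0=np.array([212,507.3,179.3]); y=np.array([.386,.923,0])
for n in('scene','top'):
    print(n,[proj(n,p0+k*y+[0,0,-14]).round(0) for k in(-47,0,47)], 'body',[proj(n,p0+k*y+[0,0,83]).round(0) for k in(-88,88)])
s=cv2.imread('pics/scene0.png')[0:90,220:310];t=cv2.imread('pics/top0.png')[310:420,0:110]
f=lambda a:cv2.resize(a,(400,400),interpolation=cv2.INTER_CUBIC)
cv2.imwrite('pics/g0.png',np.hstack([f(s),f(t)]))
```

```text
scene [array([256.,  76.]), array([266.,  71.]), array([277.,  67.])] body [array([245.,  56.]), array([285.,  38.])]
top [array([ 69., 350.]), array([ 51., 342.]), array([ 34., 334.])] body [array([ 62., 371.]), array([-10., 338.])]
```

View pics/g0.png

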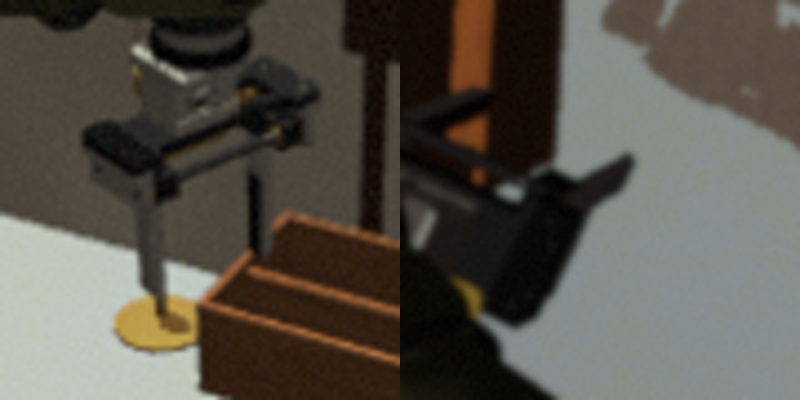

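At the start pose the tips appear at (160,315) and (632,160), higher than predicted. The 26 mm gap over a 56 mm cup also says the tips stand well above the reported height. I back off and calibrate the tip height by touching bare table gently, then photograph the tips.

```bash
python3 -m creep '[[1,[0,0,0],0],[1,[0,0,0],0],[1,[0,0,-4],0],[1,[0,0,-8],0],[1,[8,10,-8],0],[1,[8,10,-8],0],[1,[8,10,-8],0],[1,[8,10,-8],0],[1,[8,10,-8],0]]' 5
python3 - <<'E'
from h import *
go([440,-290,120],(-.799,.602))
for n in("scene","top"): cv2.imwrite(f"pics/{n}3.png",manip.camera(n)[:,:,::-1])
E
```

```text
clock: 4.65
eef_pos: [559.7, -152.6, 122.4]
eef_rot: [-3.142, -0.0, 2.497]
wrist_force: [0.6, -0.2, 0.2]
finger_gap: 93.0
finger_force: 0.0
at [ 559.7 -152.6  122.4] go [  1.32 -18.17   0.24] turn 0.02 gap 93.0 F [ 0.6 -0.2  0.2] t 4.65
```

```bash
python3 -m creep '[[1,[1.3,-18.2,0],0],[1,[1.3,-18.2,0],0],[1,[1.3,-18.2,0],0],[1,[1.3,-18.2,0],0],[1,[1.3,-18.2,4],0],[1,[1.3,-18.2,8],0],[1,[1.3,-18.2,9],0],[1,[1.3,-18.2,9.5],0],[1,[1.3,-18.2,9.5],0]]'
python3 -m creep '[[1,[0,0,0.4],0],[1,[0,0,0.8],0],[1,[0,0,0.8],0]]'
```

```text
clock: 5.65
eef_pos: [439.4, -291.3, 28.4]
eef_rot: [-3.141, -0.0, 2.496]
wrist_force: [-3.3, 0.0, 1.7]
finger_gap: 93.7
finger_force: 0.9
clock: 5.95
eef_pos: [440.8, -292.5, 22.7]
eef_rot: [-3.141, 0.005, 2.496]
wrist_force: [-11.0, -4.9, 19.6]
finger_gap: 87.2
finger_force: 10.4
```

```bash
python3 -m creep '[[1,[0,0,-4],0],[1,[0,0,-8],0],[1,[6,-6,-10],0],[1,[10,-12,-10],0],[1,[10,-14,-10],0],[1,[10,-14,-10],0],[1,[10,-14,-10],0]]'
python3 - <<'E'
from h import *
for n in("scene","top"): cv2.imwrite(f"pics/{n}4.png",manip.camera(n)[:,:,::-1])
go([350,-420,120])
s=cv2.imread('pics/scene4.png')[225:345,130:290];t=cv2.imread('pics/top4.png')[180:340,300:450]
cv2.imwrite('pics/g4.png',np.hstack([cv2.resize(s,(400,300),interpolation=cv2.INTER_CUBIC),cv2.resize(t,(320,300),interpolation=cv2.INTER_CUBIC)]))
E
```

```text
clock: 6.65
eef_pos: [274.0, -343.9, 121.3]
eef_rot: [-3.14, 0.003, 2.493]
wrist_force: [0.6, -0.1, -0.6]
finger_gap: 94.2
finger_force: 0.0
at [ 275.9 -342.8  120.6] go [-10.56  -1.7    0.09] turn 0 gap 94.1 F [-0.1  0.5  0.6] t 6.75
```

View pics/g4.png

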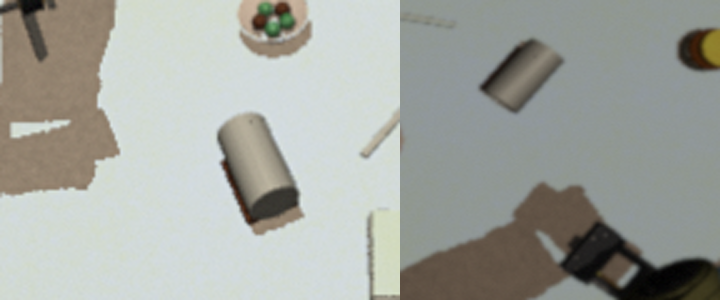

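The cup still lies on the rest, scene crop (258,165) and top crop (522,75), and a fingertip shows at scene crop (42,60). I recompute the cup pose and the tip height.

Run:
```python
from h import *
p=np.array([275.9,-342.8,120.6]); y=np.array([.6,.8,0])
for z in(145,125,106.6): print(z,[proj('scene',[*(p+k*y)[:2],z]).round(1) for k in(-53,53)],'obs 146.8,249')
t=cv2.imread('pics/top4.png')
for im,n,lo,(x,y,w,h) in((t,'top',40,(325,190,65,60)),(cv2.imread('pics/scene4.png'),'scene',60,(205,260,60,60))):
    g=im[y:y+h,x:x+w].astype(int); m=((g.max(2)>lo)&(g[:,:,2]-g[:,:,0]>0)).astype(np.uint8)
    c=max(cv2.findContours(m,0,1)[0],key=cv2.contourArea)+np.array([x,y]); r=cv2.minAreaRect(c); print(n,cv2.contourArea(c),r)
    if n=='top':
        b=np.array([plane('top',*q,46)[:2] for q in cv2.boxPoints(r)]); print(b.round(1),b.mean(0))
```

```text
145 [array([106.9, 261.2]), array([147.5, 246.8])] obs 146.8,249
125 [array([109.1, 265.8]), array([149.1, 251.5])] obs 146.8,249
106.6 [array([111. , 269.8]), array([150.6, 255.6])] obs 146.8,249
top 807.5 ((356.410888671875, 218.60891723632812), (22.937278747558594, 39.8236198425293), 39.289405822753906)
[[ 512.5 -198.8]
 [ 600.5 -268.6]
 [ 560.8 -318.8]
 [ 473.1 -248.9]] [ 536.72214003 -258.78528278]
scene 833.5 ((232.49136352539062, 293.6465759277344), (49.3712272644043, 24.029081344604492), 66.80140686035156)
```

```bash
python3 -m creep '[[1,[0,0,4],0],[1,[0,0,8],0],[1,[0,0,9],0],[1,[0,0,9],0],[1,[0,0,9],0]]'; for i in 1; do python3 -m creep '[[1,[0,0,0.6],0],[1,[0,0,1],0],[1,[0,0,1],0]]'; done; python3 -m creep '[[1,[0,0,0.3],0],[1,[0,0,0.6],0],[1,[0,0,0.6],0]]'
```

```text
clock: 7.25
eef_pos: [276.6, -342.7, 31.0]
eef_rot: [-3.141, 0.002, 2.497]
wrist_force: [-0.1, -0.4, 0.7]
finger_gap: 93.9
finger_force: 0.0
clock: 7.55
eef_pos: [275.6, -342.1, 19.5]
eef_rot: [-3.142, 0.0, 2.496]
wrist_force: [-0.5, -0.2, -0.6]
finger_gap: 93.6
finger_force: 0.0
clock: 7.85
eef_pos: [275.5, -342.0, 13.1]
eef_rot: [3.141, -0.001, 2.496]
wrist_force: [-1.0, 0.4, -0.5]
finger_gap: 94.0
finger_force: 0.0
```

```bash
python3 -m creep '[[1,[0,0,0.3],0],[1,[0,0,0.6],0],[1,[0,0,0.6],0]]'; python3 -m creep '[[1,[0,0,0.3],0],[1,[0,0,0.6],0],[1,[0,0,0.6],0]]'
```

```text
clock: 8.15
eef_pos: [275.5, -341.9, 7.1]
eef_rot: [3.141, -0.001, 2.496]
wrist_force: [0.0, 0.1, -0.2]
finger_gap: 94.0
finger_force: 0.0
clock: 8.45
eef_pos: [275.5, -341.9, 1.1]
eef_rot: [3.141, -0.001, 2.496]
wrist_force: [0.8, -0.3, 0.0]
finger_gap: 93.9
finger_force: 0.0
```

Run:
```python
from h import *
for n in("scene","top"): cv2.imwrite(f"pics/{n}5.png",manip.camera(n)[:,:,::-1])
p=np.array([275.5,-342,0]); y=np.array([.6,.8,0])
for z in(40,20,0): print(z,[proj('scene',[*(p+k*y)[:2],z]).round(1) for k in(-53,53)])
s=cv2.imread('pics/scene5.png')
# finger blob near expected tips: dark pixels low edge
g=s[225:300,100:170].max(2); 
for x in range(138,160,2): print(x,[int(v) for v in s[236:272:2,x].max(1)])
```

```text
40 [array([117.8, 283.6]), array([155.8, 269.6])]
20 [array([119.7, 287.6]), array([157.2, 273.7])]
0 [array([121.6, 291.5]), array([158.6, 277.7])]
138 [149, 43, 15, 84, 58, 120, 153, 58, 17, 79, 152, 103, 54, 134, 148, 151, 149, 151]
140 [120, 21, 31, 84, 58, 146, 128, 31, 20, 137, 150, 76, 78, 153, 147, 148, 151, 148]
142 [77, 21, 58, 73, 78, 147, 99, 21, 39, 151, 129, 62, 119, 153, 149, 149, 146, 152]
144 [48, 19, 86, 68, 117, 151, 49, 15, 97, 152, 102, 53, 140, 150, 149, 148, 147, 149]
146 [25, 30, 91, 50, 29, 72, 26, 22, 135, 153, 75, 76, 149, 154, 149, 148, 147, 151]
148 [22, 26, 41, 25, 28, 24, 23, 19, 75, 104, 57, 123, 151, 148, 145, 151, 147, 147]
150 [19, 28, 27, 28, 26, 22, 22, 21, 22, 23, 27, 53, 97, 134, 146, 150, 148, 148]
152 [48, 44, 48, 41, 39, 35, 50, 22, 24, 28, 14, 11, 58, 71, 62, 101, 145, 146]
154 [52, 50, 50, 47, 49, 50, 48, 24, 25, 27, 22, 20, 74, 76, 76, 74, 70, 80]
156 [49, 50, 51, 47, 45, 45, 48, 20, 35, 23, 14, 73, 149, 128, 94, 77, 73, 74]
158 [58, 48, 46, 63, 46, 62, 40, 39, 80, 71, 73, 127, 153, 151, 151, 146, 120, 91]
```

Run:
```python
from h import *
s=cv2.imread('pics/scene5.png')
for y in range(258,286): print(y,[int(v) for v in s[y,150:166].max(1)])
print()
for y in range(278,300): print(y,[int(v) for v in s[y,108:130].max(1)])
```

```text
258 [53, 18, 11, 16, 20, 35, 73, 99, 127, 147, 138, 140, 138, 146, 150, 152]
259 [77, 20, 23, 35, 47, 96, 132, 140, 148, 149, 152, 151, 146, 145, 150, 153]
260 [97, 54, 58, 67, 74, 112, 149, 154, 153, 150, 149, 147, 147, 146, 147, 148]
261 [105, 58, 69, 75, 72, 96, 147, 156, 153, 153, 150, 147, 149, 147, 144, 150]
262 [134, 77, 71, 73, 76, 81, 128, 148, 151, 151, 151, 148, 147, 150, 147, 150]
263 [141, 94, 74, 73, 73, 75, 113, 144, 150, 153, 149, 148, 149, 151, 149, 152]
264 [146, 100, 62, 70, 76, 77, 94, 142, 151, 151, 148, 151, 152, 150, 150, 153]
265 [152, 137, 77, 69, 76, 70, 80, 125, 150, 150, 150, 154, 152, 151, 150, 152]
266 [150, 147, 101, 71, 74, 75, 77, 111, 146, 147, 151, 152, 152, 151, 147, 149]
267 [150, 149, 136, 82, 70, 73, 75, 93, 139, 144, 145, 147, 148, 147, 147, 147]
268 [148, 150, 145, 89, 70, 74, 73, 79, 120, 140, 142, 146, 146, 145, 146, 145]
269 [147, 147, 144, 102, 67, 72, 74, 77, 107, 142, 145, 144, 145, 146, 148, 149]
270 [148, 147, 146, 137, 80, 70, 74, 76, 91, 139, 145, 145, 146, 151, 150, 151]
271 [150, 146, 145, 145, 93, 74, 74, 77, 81, 122, 149, 148, 14
[... 2970 characters left out ...]
 146, 147]
294 [220, 222, 218, 154, 147, 147, 147, 145, 143, 142, 143, 139, 140, 142, 145, 146, 148, 149, 150, 149, 148, 148]
295 [220, 222, 220, 150, 142, 144, 147, 147, 144, 139, 139, 143, 143, 142, 145, 148, 147, 146, 147, 144, 147, 145]
296 [220, 221, 218, 149, 140, 146, 149, 147, 143, 144, 149, 149, 147, 144, 142, 145, 146, 145, 144, 142, 146, 146]
297 [220, 221, 219, 167, 144, 144, 144, 143, 144, 147, 149, 147, 144, 142, 144, 141, 144, 140, 141, 142, 147, 150]
298 [220, 221, 223, 214, 150, 142, 145, 145, 147, 147, 148, 148, 146, 144, 143, 142, 142, 147, 145, 149, 153, 154]
299 [219, 219, 222, 217, 154, 147, 147, 148, 150, 149, 150, 149, 145, 142, 141, 141, 141, 145, 149, 152, 154, 153]
```

Both views put the tips about 16 mm *above* the reported TCP height, so the tips are not 14 mm below it. I confirm this by touching.

```bash
python3 -m creep '[[1,[0,0,0.5],0],[1,[0,0,1],0],[1,[0,0,1],0]]'; python3 -m creep '[[1,[0,0,0.2],0],[1,[0,0,0.4],0],[1,[0,0,0.4],0]]';  python3 -m creep '[[1,[0,0,0.2],0],[1,[0,0,0.4],0],[1,[0,0,0.4],0]]'
```

```text
clock: 8.85
eef_pos: [275.3, -341.7, -9.3]
eef_rot: [3.141, -0.001, 2.496]
wrist_force: [-0.3, -0.6, 0.4]
finger_gap: 93.9
finger_force: 0.0
clock: 9.15
eef_pos: [275.6, -342.0, -12.8]
eef_rot: [3.142, -0.0, 2.496]
wrist_force: [-1.2, -0.8, -0.4]
finger_gap: 93.7
finger_force: 0.0
clock: 9.45
eef_pos: [275.6, -342.0, -16.8]
eef_rot: [3.141, -0.0, 2.496]
wrist_force: [0.6, -0.2, 0.7]
finger_gap: 94.1
finger_force: 0.0
```

```bash
python3 -m creep '[[1,[0,0,0.2],0],[1,[0,0,0.4],0],[1,[0,0,0.4],0]]'; python3 -m creep '[[1,[0,0,0.2],0],[1,[0,0,0.3],0],[1,[0,0,0.3],0]]'
python3 - <<'E'
from h import *
s=manip.camera('scene')
for y in range(270,294): print(y,[int(v) for v in s[y,152:164].max(1)],[int(v) for v in s[y,112:128].max(1)])
E
```

```text
clock: 9.75
eef_pos: [275.5, -342.0, -20.8]
eef_rot: [3.141, -0.0, 2.496]
wrist_force: [0.2, -0.3, -0.3]
finger_gap: 93.9
finger_force: 0.0
clock: 10.05
eef_pos: [275.6, -342.0, -23.7]
eef_rot: [3.141, -0.0, 2.496]
wrist_force: [0.4, -0.5, 0.3]
finger_gap: 93.8
finger_force: 0.0
270 [146, 136, 82, 72, 75, 77, 92, 141, 147, 146, 149, 149] [45, 73, 140, 213, 219, 227, 225, 223, 223, 198, 148, 128, 103, 79, 65, 57]
271 [147, 146, 93, 72, 74, 74, 81, 125, 146, 148, 149, 152] [42, 48, 133, 221, 226, 221, 201, 155, 141, 103, 78, 71, 58, 51, 57, 64]
272 [143, 144, 102, 62, 68, 73, 76, 113, 146, 145, 148, 151] [28, 38, 96, 149, 144, 139, 101, 76, 74, 64, 57, 56, 69, 101, 130, 140]
273 [147, 145, 133, 74, 68, 73, 74, 93, 141, 148, 148, 147] [23, 41, 76, 72, 72, 76, 67, 54, 54, 63, 100, 146, 185, 211, 185, 151]
274 [152, 150, 147, 92, 75, 74, 74, 80, 125, 146, 148, 149] [28, 47, 80, 72, 57, 53, 63, 99, 128, 164, 210, 215, 221, 224, 190, 152]
275 [152, 149, 143, 101, 62, 73, 74, 80, 113, 146, 147, 147] [46, 43, 46, 53, 51, 95, 163, 211, 216, 220, 224, 222, 223, 221, 192, 151]
276 [150, 146, 149
[... 1798 characters left out ...]
, 150, 148, 150, 151, 152, 150, 151, 150, 149, 148, 148] [147, 146, 145, 148, 149, 135, 85, 73, 75, 68, 47, 88, 142, 148, 145, 147]
290 [147, 146, 148, 149, 153, 156, 150, 150, 149, 148, 147, 148] [145, 143, 142, 145, 149, 140, 110, 76, 75, 74, 61, 59, 112, 145, 146, 144]
291 [150, 149, 151, 151, 152, 154, 151, 150, 149, 149, 145, 146] [142, 143, 143, 144, 146, 149, 133, 86, 74, 73, 66, 59, 107, 148, 147, 149]
292 [151, 148, 148, 149, 148, 147, 148, 150, 148, 148, 145, 146] [145, 143, 142, 145, 146, 149, 141, 110, 84, 79, 76, 66, 98, 147, 149, 146]
293 [149, 147, 148, 151, 149, 145, 146, 150, 152, 149, 145, 145] [148, 145, 141, 147, 144, 146, 147, 138, 125, 111, 101, 102, 122, 149, 150, 150]
```

```bash
python3 -m creep '[[1,[0,0,0.2],0],[1,[0,0,0.2],0]]'; python3 -m creep '[[1,[0,0,0.2],0],[1,[0,0,0.2],0]]';python3 -m creep '[[1,[0,0,0.2],0],[1,[0,0,0.2],0]]'
```

```text
clock: 10.3
eef_pos: [275.7, -342.2, -25.6]
eef_rot: [-3.142, 0.0, 2.496]
wrist_force: [-0.6, 0.1, 0.0]
finger_gap: 94.1
finger_force: 0.0
clock: 10.5
eef_pos: [275.8, -342.4, -25.9]
eef_rot: [-3.141, 0.0, 2.496]
wrist_force: [-8.5, 10.3, 36.1]
finger_gap: 93.8
finger_force: 18.2
clock: 10.7
eef_pos: [276.0, -342.5, -26.2]
eef_rot: [-3.141, 0.0, 2.496]
wrist_force: [-15.5, 22.1, 74.5]
finger_gap: 93.9
finger_force: 36.9
```

Contact is at a reported z of −25.8, so the tips are at reported z + 25.8 and the grasp point at about reported z + 45. I redo the grasp with this correction.

```bash
python3 -m creep '[[1,[0,0,-5],0],[1,[0,0,-10],0],[1,[0,0,-12],0],[1,[0,0,-12],0],[1,[0,0,-12],0]]' 5
python3 -c "
from h import *
go([565.7,-281.8,95],(-.783,.621))"
```

```text
clock: 11.2
eef_pos: [275.5, -341.8, 89.8]
eef_rot: [3.141, -0.0, 2.496]
wrist_force: [0.0, 0.4, -0.2]
finger_gap: 94.0
finger_force: 0.0
at [ 275.5 -341.8   89.8] go [-19.57  22.26  -0.53] turn 0.29 gap 94.0 F [ 0.   0.4 -0.2] t 11.2
```

```bash
python3 -m creep '[[1,[-19.6,22.3,0],0.29],[1,[-19.6,22.3,0],0.29],[1,[-19.6,22.3,0],0.29],[1,[-19.6,22.3,0],0.29],[1,[-19.6,22.3,0],0.29],[1,[-19.6,22.3,0],0.29],[1,[-19.6,22.3,0],0.29],[1,[-19.6,22.3,0],0.29],[1,[-19.6,22.3,0],0.29]]'
python3 -c "
from h import *
go([565.7,-281.8,1],(-.783,.621))"
```

```text
clock: 12.1
eef_pos: [565.1, -282.0, 89.1]
eef_rot: [-3.141, -0.002, 2.47]
wrist_force: [0.2, -0.3, -0.1]
finger_gap: 93.9
finger_force: 0.0
at [ 565.1 -282.    89.1] go [-0.06  0.05  8.81] turn -0.01 gap 93.9 F [ 0.2 -0.3 -0.1] t 12.1
```

```bash
python3 -m creep '[[1,[0,0,4],0],[1,[0,0,8],0],[1,[0,0,8.8],0],[1,[0,0,8.8],0],[0.2,[0,0,8.8],0],[0.2,[0,0,8.8],0],[-1,[0,0,8.8],0],[-1,[0,0,8.8],0],[-1,[0,0,8.8],0],[-1,[0,0,8.8],0]]' 5
python3 -m creep '[[-1,[0,0,0],0],[-1,[0,0,0],0],[-1,[0,0,0],0]]'
```

```text
clock: 13.1
eef_pos: [566.3, -283.6, 3.6]
eef_rot: [-3.14, 0.003, 2.471]
wrist_force: [-5.6, -9.4, 5.0]
finger_gap: 62.7
finger_force: 5.0
clock: 13.4
eef_pos: [566.3, -283.7, 3.6]
eef_rot: [-3.14, 0.002, 2.471]
wrist_force: [-4.4, -9.1, 4.3]
finger_gap: 62.2
finger_force: 5.0
```

```bash
python3 -m creep '[[-1,[0,-0.15,0],0],[-1,[0,-0.3,0],0],[-1,[0,-0.3,0],0],[-1,[0,-0.3,0],0]]' 5
```

```text
clock: 13.8
eef_pos: [564.5, -285.9, 3.6]
eef_rot: [-3.14, 0.002, 2.471]
wrist_force: [-3.4, -8.2, 3.9]
finger_gap: 57.0
finger_force: 5.0
```

```bash
python3 -m creep '[[-1,[0,-0.15,0],0],[-1,[0,-0.15,0],0],[-1,[0,-0.15,0],0]]' 5
```

```text
clock: 14.1
eef_pos: [564.0, -286.0, 3.3]
eef_rot: [-3.141, 0.002, 2.471]
wrist_force: [-0.1, -5.2, 5.7]
finger_gap: 57.1
finger_force: 5.0
```

```bash
python3 -m creep '[[-1,[0,0,-1],0],[-1,[0,0,-3],0],[-1,[0,0,-6],0],[-1,[0,0,-9],0],[-1,[0,0,-12],0],[-1,[0,0,-15],0],[-1,[0,0,-16],0],[-1,[0,0,-16],0],[-1,[0,0,-16],0],[-1,[0,0,-16],0]]' 5
python3 - <<'E'
from h import *
for n in("scene","top"): cv2.imwrite(f"pics/{n}6.png",manip.camera(n)[:,:,::-1])
s=cv2.imread('pics/scene6.png')[180:330,170:320];t=cv2.imread('pics/top6.png')[150:300,300:450]
cv2.imwrite('pics/g6.png',np.hstack([cv2.resize(s,(400,400),interpolation=cv2.INTER_CUBIC),cv2.resize(t,(400,400),interpolation=cv2.INTER_CUBIC)]))
E
```

```text
clock: 15.1
eef_pos: [562.9, -285.0, 160.5]
eef_rot: [-3.141, -0.003, 2.471]
wrist_force: [-0.6, 0.3, -1.0]
finger_gap: 56.6
finger_force: 4.9
```

View pics/g6.png

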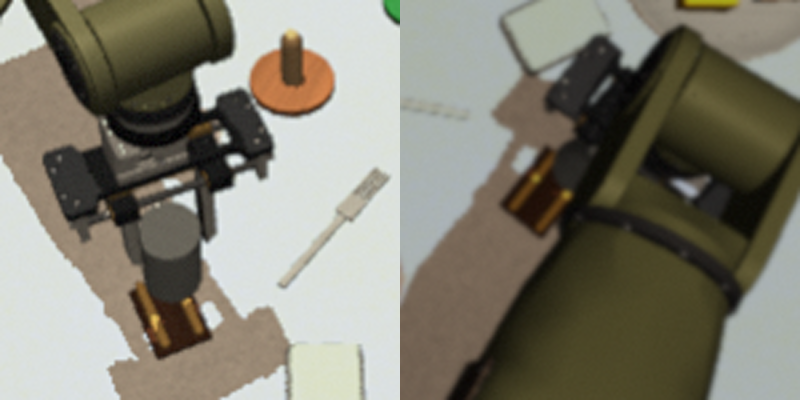

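The wet cup has swung into a hang with its closed end up, left panel (170,215), and the rest is empty. I carry it to the bare peg.

```bash
python3 -c "
from h import *
go([492.4,72,165])"
```

```text
at [ 563.2 -285.1  161.1] go [27.74 23.58 -0.34] turn 0 gap 56.5 F [-0.7 -0.4 -1.9] t 15.2
```

```bash
python3 -m creep '[[-1,[2,1.7,-0.4],0],[-1,[5,4.2,-0.4],0],[-1,[8,6.8,-0.4],0],[-1,[11,9.3,-0.4],0],[-1,[14,11.9,-0.4],0],[-1,[17,14.4,-0.4],0],[-1,[20,17,-0.4],0],[-1,[23,19.5,-0.4],0],[-1,[25.5,21.7,-0.4],0],[-1,[27,23,-0.4],0],[-1,[27.7,23.6,-0.4],0],[-1,[27.7,23.6,-0.4],0]]' 6
python3 -m creep '[[-1,[0,0,0],0],[-1,[0,0,0],0],[-1,[0,0,0],0],[-1,[0,0,0],0]]'
python3 - <<'E'
from h import *
go([492.4,72,60])
for n in("scene","top"): cv2.imwrite(f"pics/{n}7.png",manip.camera(n)[:,:,::-1])
s=cv2.imread('pics/scene7.png')
# predicted cup if vertical, closed end top z=205+12
for z in(220,170,120): print(z,[proj('scene',[492.4+k*.84,72+k*.54,z]).round(1) for k in(-28,0,28)])
for y in range(130,226,4): print(y,' '.join('%3d'%v for v in s[y,250:312:2].max(1)))
E
```

```text
clock: 16.4
eef_pos: [493.1, 72.2, 166.2]
eef_rot: [-3.141, -0.0, 2.472]
wrist_force: [0.3, 0.0, -1.2]
finger_gap: 56.0
finger_force: 5.9
clock: 16.8
eef_pos: [493.3, 71.1, 166.4]
eef_rot: [-3.141, -0.0, 2.47]
wrist_force: [0.5, -0.2, -1.5]
finger_gap: 56.5
finger_force: 5.9
at [493.3  71.1 166.4] go [1.300e-01 1.000e-02 1.064e+01] turn 0 gap 56.5 F [ 0.5 -0.2 -1.5] t 16.8
220 [array([268.4, 160.3]), array([278.5, 159.6]), array([288.6, 159. ])]
170 [array([268.8, 173.2]), array([278.7, 172.6]), array([288.5, 172. ])]
120 [array([269.3, 185.5]), array([278.8, 184.9]), array([288.4, 184.3])]
130  22  19  39  49  43  45  51  56  62  73  71  70  81  98  95  76 108 102  95  49  26  22  14  12  19  11  22  22  19  13  31
134  25  25  25  30  39  44  43  28  59  98 103  83  76  76  62  56  31  10  14  33  39  22  25  21  35  44  48  55  56  57  74
138  46  44  44  41  37  25  27  22  20  21  16  16  34  81 126 172 206 221 221  74  42  52  30  34  20  20  62  42  47  60  70
142  40  45  68  49  47  42  20  51  56  46  48 196 214 185 156  98  54  51  69  48  55  65  21  31  74 127 168  61  4
[... 1869 characters left out ...]
  76  94 100  92  96 162 216 220 206 169 145 149 148 215 218
206 145 141 145 147 149 148 144 105  89  95 150  99  87  66  74  80  75  96  94  94  91  97 113 149 149 149 149 149 146 149 194
210 144 148 147 143 145 146 140  91  91  96  93  98  97  73  71  79  77  97  97  92 100 101 102 149 149 172 144 146 150 147 147
214 147 149 144 146 145 147 145  83  95  94 100  98  99  97  99  95  96  96  94 101 103 103  93 145 142 142 175 144 141 143 147
218 144 143 145 144 148 150 148 149  91  76  97  97  96  98  94  95  99  96 101 102  80 104 147 147 143 144 160 200 220 218 219
222 208 219 217 188 149 148 146 150 150 154 134  91  65  60  63  63  62  73 101 135 149 152 146 164 216 219 219 218 218 218 218
```

```bash
cat >> h.py <<'E'
def sil(n,pivot,th,tx,a,L=100,R=28):
    "bbox of closed end disc and whole cup (px) for tilt th (mouth toward tx); pivot a mm from the closed end"
    tx=np.array([tx[0],tx[1],0]);tx/=np.linalg.norm(tx);u=np.cos(th)*np.array([0,0,1])-np.sin(th)*tx
    w=np.cross(u,tx+0);w/=np.linalg.norm(w);v=np.cross(u,w);t=np.linspace(0,6.28,60)
    ring=lambda c:np.array([proj(n,c+R*(np.cos(k)*w+np.sin(k)*v)) for k in t])
    A=ring(np.array(pivot)+a*u);B=ring(np.array(pivot)+(a-L)*u)
    return np.r_[A.min(0),A.max(0)].round(1),np.r_[B.min(0),B.max(0)].round(1)
E
python3 - <<'E'
from h import *
for zp in(206,210):
  for th in(0,5,10,15,20): print(zp,th,*sil('scene',[493.3,71.1,zp],np.radians(th),(-.783,.621),11.7))
s=cv2.imread('pics/scene7.png')
for y in range(150,194): print(y,' '.join('%3d'%v for v in s[y,265:292].max(1)))
E
```

```text
206 0 [268.5 153.7 288.8 167.6] [269.4 178.9 288.6 192.8]
206 5 [268.7 153.3 288.9 168.4] [268.3 176.6 287.5 191.4]
206 10 [268.8 153.1 289.1 169.2] [267.3 174.3 286.4 189.9]
206 15 [269.  152.8 289.2 170. ] [266.3 171.8 285.3 188.2]
206 20 [269.2 152.7 289.3 170.7] [265.4 169.3 284.2 186.4]
210 0 [268.5 152.6 288.8 166.5] [269.3 178.  288.6 191.8]
210 5 [268.6 152.3 288.9 167.3] [268.3 175.7 287.5 190.5]
210 10 [268.8 152.  289.1 168.1] [267.3 173.3 286.4 188.9]
210 15 [268.9 151.8 289.2 168.9] [266.3 170.8 285.3 187.2]
210 20 [269.1 151.6 289.3 169.6] [265.3 168.3 284.2 185.4]
150  38  14  12  14  24  49  78 106 167 219 220 219 217 219 218 217 219 219 218 220 206 150  51   4  19  50  74
151  31  17  25  37  73 133 171 184 203 219 219 218 218 220 218 220 219 219 219 220 207 150  52   4  17  51  73
152  44  42  53  61 104 175 217 219 221 219 218 219 218 219 220 219 219 219 218 217 205 151  50   3  21  49  75
153  54  61  72  75  92 162 221 221 215 201 186 176 172 173 173 174 182 190 210 219 207 152  51   6  25  55  75
154  58  62  74  76  75 148 217 211 190 151 125 105 103 102 102 10
[... 3713 characters left out ...]
 195 219 219 219 220 217 219
188 218 219 218 219 218 212 195 166 127  81  61  57  57  55  57  64  87 136 176 201 219 220 219 218 219 217 217
189 216 218 218 220 218 220 219 213 194 165 144 142 131 110 121 154 179 200 219 219 220 219 217 219 218 218 218
190 216 219 218 219 220 219 217 220 221 214 204 202 185 155 164 193 217 221 221 217 217 219 218 217 218 219 218
191 218 218 218 218 219 218 220 219 219 218 220 206 180 151 153 168 194 218 221 219 218 217 217 218 219 217 219
192 218 218 218 218 217 218 218 218 218 219 207 167 138 131 129 129 148 188 217 219 219 218 218 218 217 218 218
193 219 219 218 218 219 218 217 217 220 211 172 111 106 124 124 119 109 136 192 219 220 218 218 217 219 218 219
```

The numbers say the cup hangs about 11° short of vertical, with its mouth towards tool +x. I enter over the peg offset by that amount, then straighten the cup against the peg.

```bash
python3 -m creep '[[-1,[-0.7,0,0],0],[-1,[-1.4,0,0],0],[-1,[-1.4,0,1],0],[-1,[-1.4,0,3],0],[-1,[-1.4,0,5],0],[-1,[-1.4,0,6],0],[-1,[-1.4,0,6],0],[-1,[-1.4,0,6],0]]' 6
python3 -m creep '[[-1,[0.8,0,0],0],[-1,[1.6,0,0],0],[-1,[2.2,0,0],0],[-1,[2.8,0,0],0],[-1,[2.8,0,0],0],[-1,[2.8,0,0],0]]' 6
cat >> h.py <<'E'
def bbox(n,box,lo,hi):
    im=manip.camera(n); x,y,w,h=box; g=im[y:y+h,x:x+w].max(2); return im,cv2.inRange(g,lo,hi)
E
python3 - <<'E'
from h import *
st=manip.read_state(); p=st['eef_pos']; print(p)
for th in(-10,-5,0,5,10): print(th,*sil('scene',[p[0],p[1],p[2]+42],np.radians(th),(-.783,.621),11.7))
s=manip.camera('scene')
for y in range(166,212,1): print(y,' '.join('%3d'%v for v in s[y,263:295].max(1)))
E
```

```text
clock: 17.7
eef_pos: [504.5, 63.0, 106.9]
eef_rot: [3.141, 0.0, 2.471]
wrist_force: [-0.4, 0.2, 0.1]
finger_gap: 56.5
finger_force: 5.9
clock: 18.3
eef_pos: [482.3, 80.5, 106.6]
eef_rot: [3.141, 0.0, 2.471]
wrist_force: [-0.4, -0.2, -1.5]
finger_gap: 55.7
finger_force: 5.9
[482.27863358  80.49555839 106.6330547 ]
-10 [267.  166.  286.4 177.4] [270.1 193.2 288.7 204.8]
-5 [267.1 165.6 286.6 178.2] [269.1 191.2 287.7 203.8]
0 [267.2 165.3 286.7 179. ] [268.1 189.1 286.6 202.7]
5 [267.3 165.  286.9 179.8] [267.1 186.9 285.6 201.3]
10 [267.5 164.7 287.  180.5] [266.1 184.5 284.5 199.8]
166  99  53  58  70  75 104 174 224 223 216 197 174 170 162 135 124 140 146 160 176 183 162  89  21  36  61  74  77  76  55  56  56
167 111  60  63  75  76  91 160 218 208 186 142 105 103  98  98  95  97 105 119 138 159 150  87  20  31  62  76  79  76  55  51  58
168 124  63  64  74  72  85 140 196 177 135 101  93  91  94  95  93  94  93  95 102 115 117  75  19  31  63  75  85  81  59  53  54
169 122  61  62  75  76  77 109 148 132 100  91  95  94  96  95  95  96  96  95  95  96  96  73  22  33  61  75  84
[... 4860 characters left out ...]
  92  93  97  96  92  94  95  98 100 118
207 128  94  89  89  92  94  97  97  97  93  96  93  78  65  71  76  77  81  81  76  81  95  96  95  97  95  94  98  98 102  99 108
208 124  88  88  89  92  94  97  97  98  93  97  95  80  69  75  75  79  82  78  74  79  94  96  98  94  95  94  99 101 102 100 106
209 118  93  90  92  95  96  95  94  95  96  99  97  81  68  72  73  77  81  80  75  82  96  97  98  95  97  96 100 101 103 102 105
210 115  93  94  95  96  95  96  96  95  97 102  97  87  75  71  75  77  80  78  78  89  97  98  94  93  94  97 101 102 105 102 102
211 114  92  93  94 100  97  93  96  96  99  99  98  94  87  82  78  76  83  83  87  97  98  97  94  93  96  98 102 103 106 102 105
```

The cup is now upright within about 2° (bottom row 203, as predicted for 0°). I re-centre it and lower it.

```bash
python3 -m creep '[[-1,[-0.7,0,0],0],[-1,[-1.3,0,0],0],[-1,[-1.3,0,1.5],0],[-1,[-1.3,0,3],0],[-1,[-1.3,0,4.2],0],[-1,[-1.3,0,4.2],0],[-1,[-1.3,0,4.2],0]]' 6
python3 -m creep '[[-1,[0,0,0.2],0],[-1,[0,0,0.4],0],[-1,[0,0,0.4],0]]'
```

```text
clock: 19.05
eef_pos: [492.6, 72.2, 64.6]
eef_rot: [-3.141, -0.0, 2.471]
wrist_force: [0.8, 0.2, -1.6]
finger_gap: 56.1
finger_force: 5.9
clock: 19.35
eef_pos: [493.4, 72.4, 61.3]
eef_rot: [3.14, 0.002, 2.471]
wrist_force: [2.2, 0.9, 3.4]
finger_gap: 55.7
finger_force: 6.0
```

```bash
python3 -m creep '[[-1,[0,0,0.2],0],[-1,[0,0,0.3],0],[-1,[0,0,0.3],0]]' 5
python3 - <<'E'
from h import *
print(*sil('scene',[492.4,72,100],0,(-.783,.621),12))
s=manip.camera('scene')
for y in range(176,226,1): print(y,' '.join('%3d'%v for v in s[y,263:297].max(1)))
E
```

```text
clock: 19.65
eef_pos: [493.7, 72.5, 58.5]
eef_rot: [3.139, 0.002, 2.471]
wrist_force: [3.4, 1.4, 6.0]
finger_gap: 56.1
finger_force: 5.1
[269.3 180.  288.4 193.8] [270.  202.6 288.2 216.3]
176  69  49  61  67  33  18  22  21  18  18  48 127 188 203 223 223 223 223 223 225 223 213 184 151  73  16  26  55  75  76  74  77  82  88
177  73  58  60  61  25  19  15  15  13  13  55 153 224 224 223 222 223 223 221 222 224 225 223 202 122  33  24  56  75  78 125 173 176 177
178  62  58  54  45  32  15   5  13  12  18  54 150 225 224 222 222 222 222 223 223 224 222 225 210 146  40  20  56  72  83 155 224 225 225
179 117 136 119  54  27  13  17  22  41  75 102 161 222 225 224 217 206 210 224 223 223 223 224 210 146  40  24  57  76  82 155 227 225 224
180 197 199 158  65  15  18  30  53 121 178 186 194 205 188 176 162 149 155 170 176 192 213 224 210 147  42  24  55  76  82 156 224 224 221
181 225 211 160  64  37  53  59  75 153 217 199 168 147 125 103 101  97  97 101 109 128 164 192 196 143  41  24  53  72  82 155 223 223 221
182 224 218 177  71  60  74  73  80 142 193 145 105  99  99  94  96  95
[... 5388 characters left out ...]

221 150 152 151 155 154 148 122  94  72  63  68  74  74  78  81  86  87  84  80  75  76  73  72  66  79 104 126 142 156 154 154 169 203 224
222 154 153 154 155 155 154 151 137 118  92  75  70  62  63  64  65  66  63  64  62  64  76  88 103 128 137 150 152 154 154 151 178 221 223
223 152 154 155 153 153 155 157 155 153 139 125 120 103 106 101  91  91  89  93 102 110 127 133 140 154 152 152 153 152 154 166 201 222 222
224 149 153 153 150 151 153 156 156 158 157 154 150 142 143 143 136 136 134 135 139 143 153 152 149 151 152 153 154 152 153 179 220 223 222
225 151 152 151 152 152 153 157 156 156 153 152 152 152 151 154 154 157 155 151 152 152 155 155 155 149 151 151 149 153 169 202 222 223 222
```

The cup is seated: closed end in rows 180–194 and rim at 216, exactly the prediction for standing on the base. I release it, rise, and measure the dry cup.

```bash
python3 -m creep '[[0.6,[0,0,0],0],[1,[0,0,0],0],[1,[0,0,0],0],[1,[0,0,-1],0],[1,[0,0,-4],0],[1,[0,0,-8],0],[1,[0,0,-9],0],[1,[0,0,-9],0]]' 8
python3 - <<'E'
from h import *
s=cv2.imread('pics/scene0.png');t=cv2.imread('pics/top0.png')
# dry cup closed end: bright disc
for n,im,(x,y,w,h),lo in(('top',t,(145,233,35,30),112),('scene',s,(282,132,26,22),120)):
    g=im[y:y+h,x:x+w].astype(int); m=((g.max(2)>lo)&(g[:,:,2]-g[:,:,0]>4)).astype(np.uint8)
    c=max(cv2.findContours(m,0,1)[0],key=cv2.contourArea)+np.array([x,y]); e=cv2.fitEllipse(c); print(n,e,plane(n,*e[0],112).round(1))
go([441,268,120],(-1,-.02))
E
```

```text
clock: 20.5
eef_pos: [493.2, 72.4, 149.2]
eef_rot: [3.139, 0.002, 2.471]
wrist_force: [0.2, 0.0, -0.0]
finger_gap: 94.2
finger_force: 0.0
top ((165.60646057128906, 247.8428955078125), (28.704307556152344, 34.48809814453125), 79.97554779052734) [446.1 251.9 112. ]
scene ((292.02197265625, 140.3982391357422), (11.29513931274414, 23.46395492553711), 109.9145736694336) [433.3 273.4 112. ]
at [493.2  72.4 149.2] go [16.25 12.08  2.91] turn -7.91 gap 94.2 F [ 0.2  0.  -0. ] t 20.5
```

```bash
python3 -m creep '[[1,[4,3,0],-1.6],[1,[8,6,0],-3.2],[1,[12,9,0],-4.8],[1,[16.2,12.1,0],-6.4],[1,[16.2,12.1,0],-7.9],[1,[16.2,12.1,0],-7.9],[1,[16.2,12.1,0],-7.9],[1,[16.2,12.1,0],-7.9]]' 8
python3 - <<'E'
from h import *
s=cv2.imread('pics/scene0.png');t=cv2.imread('pics/top0.png')
for n,im,(x,y,w,h),lo in(('top',t,(145,233,35,30),112),('scene',s,(282,132,26,22),120)):
    g=im[y:y+h,x:x+w].astype(int); d=g[:,:,2]-g[:,:,0]; m=((g[:,:,1]>lo*.9)&(d>3)&(d<45)).astype(np.uint8)
    m=cv2.morphologyEx(m,cv2.MORPH_OPEN,np.ones((3,3),np.uint8))
    c=max(cv2.findContours(m,0,1)[0],key=cv2.contourArea)+np.array([x,y]); e=cv2.fitEllipse(c); print(n,cv2.contourArea(c),e,plane(n,*e[0],112).round(1), cv2.boundingRect(c))
    print('expected px at (441,268):',proj(n,[441,268,112]))
go([441,268,52],(-1,-.02))
E
```

```text
clock: 21.3
eef_pos: [440.9, 266.8, 147.0]
eef_rot: [-3.141, -0.001, -3.127]
wrist_force: [-0.8, 0.1, 0.1]
finger_gap: 93.8
finger_force: 0.0
top 316.5 ((157.41908264160156, 248.68014526367188), (19.484577178955078, 21.031145095825195), 12.203065872192383) [443.5 273.2 112. ] (148, 238, 20, 23)
expected px at (441,268): [159.37046964 249.67469867]
scene 160.5 ((293.7384948730469, 140.90213012695312), (11.838309288024902, 18.506349563598633), 106.2509765625) [439.3 273.7 112. ] (286, 134, 18, 14)
expected px at (441,268): [293.41289414 142.11268965]
at [440.9 266.8 147. ] go [-0.01  0.12  9.5 ] turn -0.07 gap 93.8 F [-0.8  0.1  0.1] t 21.3
```

```bash
python3 -m creep '[[1,[-0.1,0.4,2],0],[1,[-0.1,0.4,6],0],[1,[-0.1,0.4,9],0],[1,[-0.1,0.4,9.5],0],[1,[-0.1,0.4,9.5],0],[0.3,[-0.1,0.4,9.5],0],[0,[-0.1,0.4,9.5],0],[-1,[-0.1,0.4,9.5],0],[-1,[-0.1,0.4,9.5],0],[-1,[-0.1,0.4,9.5],0],[-1,[-0.1,0.4,9.5],0],[-1,[-0.1,0.4,9.5],0]]' 8
```

```text
clock: 22.5
eef_pos: [441.8, 271.9, 52.7]
eef_rot: [3.141, 0.0, -3.123]
wrist_force: [-0.7, 0.9, 2.6]
finger_gap: 56.5
finger_force: 8.0
```

```bash
python3 -m creep '[[-1,[0,0,-1],0],[-1,[0,0,-2],0],[-1,[0,0,-2.9],0],[-1,[0,0,-2.9],0],[-1,[0.8,0,-2.9],0],[-1,[1.6,0,-2.9],0],[-1,[2.4,0,-2.9],0],[-1,[3.2,0,-2.9],0],[-1,[4,0,-2.9],0],[-1,[4.7,0,-2.9],0],[-1,[5.4,0,-2.9],0],[-1,[5.4,0,-2.9],0]]' 8
python3 - <<'E'
from h import *
for n in("scene","top"): cv2.imwrite(f"pics/{n}8.png",manip.camera(n)[:,:,::-1])
p=manip.read_state()['eef_pos'];print(p)
for th in(0,20,30,40,50): print(th,*sil('scene',[p[0],p[1],p[2]+43],np.radians(th),(1,.02),17))
s=cv2.imread('pics/scene8.png')
for y in range(118,172,1): print(y,' '.join('%3d'%v for v in s[y,262:312].max(1)))
E
```

```text
clock: 23.7
eef_pos: [386.8, 270.8, 81.5]
eef_rot: [-3.142, -0.0, -3.122]
wrist_force: [0.7, -1.0, -0.5]
finger_gap: 56.8
finger_force: 8.0
[387.52231586 270.8168474   81.51468732]
0 [270.1 123.8 287.7 135.1] [270.8 147.3 287.6 158.6]
20 [269.  124.1 285.7 134.3] [278.8 149.2 294.9 159.5]
30 [268.8 124.  284.4 134.5] [282.8 148.9 298.1 159.4]
40 [268.8 123.8 283.  135.1] [286.7 147.7 300.8 159. ]
50 [269.  123.5 281.7 136. ] [290.3 145.8 302.9 158.1]
118  29  35  37  40  41  43  45  41  42  44  43  58  61  39  42  42  33  25  24  23  14  10   8  29  63 144 205 208 204 207 208 205 205 198 181 161 146 145 145 145 143 144 143 145 150 162 181 200 208 208
119  18  17  21  27  34  36  37  41  54  47  47  65  81  46  42  34  20  17  26  21  17  15  10  32  62 143 206 208 208 205 207 207 197 167 152 146 143 145 144 146 144 146 145 144 145 143 151 176 201 207
120  38  30  18  16  18  15  20  42  62  38  46  49  53  43  40  23  20  28  34  15   7   6  14  31  63 143 209 208 208 208 205 203 185 153 144 145 145 146 146 145 143 146 145 147 146 144 144 157 187 206
121  61  54  46  35  28  19  12  
[... 9670 characters left out ...]
  92  91  93  91  88  87  95 116 151 169 176 181 182 185 189 183 151 146 205 209 206 208
169 136 137 136 137 139 137 136 136 136 136 137 138 142 140 140 133 103  66  80  88  89  91  92  93  92  92  92  91  88  90  88  88  89  88 114 150 171 175 175 182 186 187 186 166 125 144 207 209 207 207
170 137 137 139 136 139 138 137 135 135 138 137 138 140 139 138 141 125  74  65  81  90  93  95  90  92  92  92  93  91  91  89  90  88  91 128 169 174 175 180 184 187 189 171 129 121 179 209 209 205 208
171 137 137 139 139 137 139 135 138 137 137 136 137 136 138 140 138 131 104  72  66  81  93  91  93  93  91  92  91  90  91  91  89  88  90 112 152 173 175 182 184 184 166 128  99 151 204 210 207 208 209
```

The silhouette slope (0.63) gives a tilt of about 34°. I push further, to about 45°, then lift clear and grip hard.

```bash
python3 -m creep '[[-1,[0.5,0,0],0],[-1,[1,0,0],0],[-1,[1.4,0,0],0],[-1,[1.8,0,0],0],[-1,[1.8,0,0],0],[-1,[1.8,0,0],0]]' 8
cat >> h.py <<'E'
def edges(n,box,show=True):
    "two long straight sides of the cup: Canny + HoughLinesP, angles"
    im=manip.camera(n); x,y,w,h=box; g=cv2.cvtColor(im[y:y+h,x:x+w],cv2.COLOR_RGB2GRAY); g=cv2.resize(g,None,fx=4,fy=4,interpolation=cv2.INTER_CUBIC)
    e=cv2.Canny(g,60,140); L=cv2.HoughLinesP(e,1,np.pi/360,35,minLineLength=35,maxLineGap=6)
    for a,b,c,d in L[:,0]: 
        if b>d:a,b,c,d=c,d,a,b
        print(((a/4+x).round(1),(b/4+y).round(1)),((c/4+x).round(1),(d/4+y).round(1)),'dx/dy',round((c-a)/max(d-b,1),2))
E
python3 - <<'E'
from h import *
p=manip.read_state()['eef_pos'];print(p)
for th in(35,40,45,50):
    A,B=sil('scene',[p[0],p[1],p[2]+43],np.radians(th),(1,.02),17); a,b=(A[:2]+A[2:])/2,(B[:2]+B[2:])/2; print(th,A,B,'slope',((b-a)[0]/(b-a)[1]).round(2))
edges('scene',(258,118,50,50))
E
```

```text
clock: 24.4
eef_pos: [369.6, 270.5, 81.5]
eef_rot: [3.142, -0.0, -3.123]
wrist_force: [0.2, 1.1, -0.9]
finger_gap: 56.9
finger_force: 8.0
[369.58173096 270.46515491  81.50737396]
35 [263.8 122.4 278.7 133.1] [279.9 146.8 294.5 157.6] slope 0.65
40 [263.9 122.2 278.  133.5] [281.8 146.1 295.8 157.3] slope 0.75
45 [263.9 122.1 277.3 133.9] [283.6 145.2 296.9 156.9] slope 0.85
50 [264.1 121.9 276.6 134.4] [285.4 144.1 297.9 156.4] slope 0.96
(np.float64(294.2), np.float64(124.2)) (np.float64(294.2), np.float64(139.2)) dx/dy 0.0
(np.float64(266.2), np.float64(131.0)) (np.float64(266.2), np.float64(139.8)) dx/dy 0.0
(np.float64(283.5), np.float64(130.0)) (np.float64(297.5), np.float64(145.5)) dx/dy 0.9
(np.float64(261.2), np.float64(153.5)) (np.float64(270.2), np.float64(153.5)) dx/dy 36.0
(np.float64(272.0), np.float64(142.2)) (np.float64(283.5), np.float64(156.0)) dx/dy 0.84
(np.float64(272.5), np.float64(142.2)) (np.float64(283.2), np.float64(155.2)) dx/dy 0.83
(np.float64(283.8), np.float64(130.0)) (np.float64(296.2), np.float64(143.8)) dx/dy 0.91
(np.float64(282.5), np.float64(118.0)) (np.float64(282.5), np.float64(128.2)) dx/dy 0.0
```

The tilt is 45–46° by both side edges. I grip firmly and lift clear.

```bash
python3 -m creep '[[-1,[0,0,0],0],[-1,[0,0,0],0],[-1,[0,0,-1],0],[-1,[0,0,-3],0],[-1,[0,0,-6],0],[-1,[0,0,-9],0],[-1,[0,0,-11],0],[-1,[0,0,-11],0]]' 40
python3 -c "
from h import *
go([600,31,186])"
```

```text
clock: 25.25
eef_pos: [370.5, 271.0, 194.3]
eef_rot: [3.139, 0.004, -3.123]
wrist_force: [0.2, -0.9, -2.3]
finger_gap: 56.0
finger_force: 40.0
at [370.5 271.  194.3] go [-22.49 -24.42   0.86] turn 0 gap 56.0 F [ 0.2 -0.9 -2.3] t 25.25
```

```bash
python3 -m creep '[[-1,[-2,-2.2,0],0],[-1,[-5,-5.4,0],0],[-1,[-8,-8.7,0],0],[-1,[-11,-12,0],0],[-1,[-14,-15.2,0],0],[-1,[-17,-18.5,0],0],[-1,[-20,-21.7,0.4],0],[-1,[-22.5,-24.4,0.8],0],[-1,[-22.5,-24.4,0.8],0],[-1,[-22.5,-24.4,0.8],0],[-1,[-22.5,-24.4,0.8],0]]' 40
python3 - <<'E'
from h import *
p=manip.read_state()['eef_pos'];print(p)
for th in(40,45,50):
  for n in('scene','top'):
    A,B=sil(n,[p[0],p[1],p[2]+43],np.radians(th),(1,.018),17); a,b=(A[:2]+A[2:])/2,(B[:2]+B[2:])/2; print(n,th,A,B,'slope',((b-a)[0]/(b-a)[1]).round(2))
print('scene');edges('scene',(290,165,70,65))
print('top');edges('top',(230,120,60,80))
s=manip.camera('scene')
for y in range(176,228,1): print(y,' '.join('%3d'%v for v in s[y,300:352].max(1)))
E
```

```text
clock: 26.35
eef_pos: [598.5, 31.4, 183.0]
eef_rot: [3.141, -0.001, -3.122]
wrist_force: [0.6, 0.0, -1.9]
finger_gap: 56.3
finger_force: 40.0
[598.53553472  31.439344   182.99444495]
scene 40 [294.4 168.1 312.2 182.4] [315.3 195.8 332.8 210.1] slope 0.75
top 40 [236.1 180.1 260.4 200.4] [239.5 158.5 261.8 177.8] slope -0.11
scene 45 [294.5 168.  311.3 182.7] [317.6 195.  334.3 209.7] slope 0.85
top 45 [236.1 181.3 260.4 200.2] [239.4 156.5 261.8 174.9] slope -0.09
scene 50 [294.7 167.8 310.4 183.2] [319.9 194.  335.7 209.2] slope 0.97
top 50 [236.2 182.5 260.4 200. ] [239.2 154.7 261.7 172.1] slope -0.08
scene
(np.float64(310.2), np.float64(199.2)) (np.float64(319.5), np.float64(210.5)) dx/dy 0.82
(np.float64(347.5), np.float64(215.5)) (np.float64(357.5), np.float64(215.5)) dx/dy 40.0
(np.float64(306.0), np.float64(194.2)) (np.float64(319.0), np.float64(210.2)) dx/dy 0.81
(np.float64(312.0), np.float64(213.8)) (np.float64(323.5), np.float64(217.8)) dx/dy 2.88
(np.float64(332.2), np.float64(205.0)) (np.float64(323.2), np.float64(210.5)) dx/dy -1.64
top
(np.float64(243.8), np.float64(1
[... 10557 characters left out ...]
 221 221 220 220 221 221 220 220 220 220 220 221 219 219 220 221
225 220 222 221 221 199 152 143 145 144 144 148 146 146 142 146 145 144 147 150 147 147 146 145 148 150 145 146 150 151 167 201 222 222 222 221 222 221 219 220 219 219 221 220 221 221 222 220 220 221 221 221 220
226 221 220 221 221 210 178 149 148 147 144 145 147 147 147 146 145 143 145 144 148 146 145 146 148 148 146 163 185 189 203 220 221 221 219 220 221 219 221 221 220 220 221 221 221 220 220 219 220 221 220 220 222
227 220 221 220 222 223 195 152 149 149 147 149 148 148 147 145 145 147 148 148 146 145 146 146 148 148 149 163 178 198 220 222 222 221 220 220 220 220 221 221 219 221 220 220 220 220 220 219 220 220 221 220 220
```

The right and lower silhouette corners, about (335.3,198) and (321,210.7), and slopes of 0.80–0.82 give a tilt of about 44°, with the mouth about 5 mm low. I trim the height, settle, and check that the rest is undisturbed.

```bash
python3 -m creep '[[-1,[-0.1,0,-0.3],0],[-1,[-0.1,0,-0.6],0],[-1,[-0.1,0,-0.6],0],[-1,[-0.1,0,-0.6],0],[-1,[-0.1,0,-0.6],0],[-1,[-0.1,0,-0.6],0]]' 40
python3 - <<'E'
from h import *
st=manip.read_state();p=st['eef_pos'];print(p,st['finger_force'],np.abs(st['qd']).max())
for th in(42,45): print(*sil('scene',[p[0],p[1],p[2]+43],np.radians(th),(1,.018),14))
edges('scene',(295,170,50,45))
th=np.radians(44); m=p+[0,0,43]+86*np.array([np.sin(th),.012,-np.cos(th)]); L=np.array([744.5,33.5,85]); d=L-m; a=np.array([.707,.013,-.707])
print('mouth',m.round(1),'dist',(d@a).round(1),'off axis',(d-(d@a)*a).round(1))
a0=cv2.imread('pics/scene0.png')[:,:,::-1].astype(int); b=manip.camera('scene').astype(int); D=np.abs(a0-b).max(2)
for n,(u,v) in dict(dish=(239,233),tin=(292,327),jar=(193,381),fork=(300,262),salt=(352,203),mill=(377,146),blue=(337,144),green=(302,131),pink=(235,190),wetcup_on_peg=(279,190)).items(): print(n,D[v-8:v+8,u-8:u+8].mean().round(1))
print(b[183:192:4,272:287:3].max(2))
E
```

```text
clock: 27.1
eef_pos: [600.2, 30.7, 189.3]
eef_rot: [-3.142, -0.0, -3.123]
wrist_force: [-0.5, -0.3, -1.1]
finger_gap: 55.9
finger_force: 40.0
[600.16463991  30.67316761 189.33590738] 39.99960897490382 0.0018418966915368833
[295.6 167.5 313.  182. ] [317.4 195.1 334.7 209.6]
[295.7 167.4 312.5 182.3] [318.9 194.6 335.6 209.3]
(np.float64(305.2), np.float64(192.0)) (np.float64(319.8), np.float64(209.2)) dx/dy 0.84
(np.float64(306.2), np.float64(192.5)) (np.float64(320.0), np.float64(209.2)) dx/dy 0.82
mouth [659.9  31.7 170.5] dist 120.3 off axis [-0.4  0.2 -0.4]
dish 13.2
tin 19.7
jar 17.8
fork 36.5
salt 17.8
mill 8.3
blue 16.5
green 56.3
pink 26.6
wetcup_on_peg 96.9
[[139  94 145 184 183]
 [ 94  96  95  96  98]
 [ 70  98  94  96 100]]
```

```bash
python3 -c "
from cell import manip
print(manip.sign_off())"
```

```text
the job is handed in; nothing more can be done
None
```

I handed the job in at about 27 s of the 58 s limit: the wet cup stands rim down over the bare peg, and the dry cup is held motionless before the camera. By my measurements the dry cup's mouth is about 120 mm from the lens, within 1 mm of its axis and tilted about 44°; sign-off returned no verdict.

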